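Lever open the wide dowel box with the filling knife

ROBOT

A 6-joint arm with a two-finger parallel gripper is mounted at the origin on the work surface. World frame = base frame: x ahead of the robot, y to its left, z up, the work surface at z = 0. Lengths are in m, angles in rad, forces in N, time in s.
With the tool pointing down it reaches from about 0.425 to 0.95 m from the base axis. Payload 3.5 kg.
Tool frame: the origin (TCP) lies at the very end of the fingers, on their centre line; the grasp point (between the pads) lies 19 mm behind it (ctrl.grip_point_offset is the distance from the TCP to the grasp point, in m); z points along the fingers, y is the line along which they close (so a half turn about z gives the same grasp; the last joint's range is limited). The gripper opens to 85 mm and grips with 20 to 120 N. Pads are 22 mm wide; open, the fingers measure 114 mm over their backs; the gripper's body (76 mm by 85 mm) begins 54 mm behind the grasp point. The pads swing forward as they close: fully open they stand 13 mm farther back than shut.
Start: joints at [1.152, 0.286, 1.577, -0, 1.279, -0.15], TCP at [0.179, 0.651, 0.231] pointing down, gripper open.
Joint ranges: [-2.77, 2.77], [-0.9, 2.22], [0.21, 2.48], [-1.53, 4.67], [0.24, 2.81], [-2.84, 2.84]. Speed limits (rad/s): [2.79, 2.79, 3.14, 3.14, 3.14, 3.14].

INTERFACE

Orientations are given as a unit quaternion [x, y, z, w].
In Python, from plant import telemetry, vision, ctrl gives the robot as it stands.
- The arm moves only by the tool arm_command, never from a script. Its argument "series" is one flat list of numbers, 7 for each row, row after row: the shift along the tool's x, y, z in cm, then the turn, a rotation vector about the tool's x, y, z in degrees, then the closure, from 0 (fully open) to 1 (shut). A call has 1 to 10 rows; each row is the pose to reach, as a shift and turn from the pose commanded when the call began, along the tool's axes at that moment; what a row does not reach only later rows make up. A row lasts 1/12 s, in which the tool goes at most 41.7 mm and 7.16 degrees, less where a joint would pass 70% of its speed; a pose out of reach is approached as far as the arm can. A call with a gripper value outside its range is refused whole. The fingers move at their own pace and stop on an object; "force" is the grip in N (left out, the last holds). Time passes only in rows, so rows that repeat a pose let the fingers close. It gives the time, the measured TCP pose, the force, the opening and the grip force at its end, in the units of the state.
- telemetry.get_state(): the state, without advancing time (a new reading comes with each control period).
- vision.read_camera(name): name is "side" or "top" or "wrist"; returns a dict with "color" (400x640x3 uint8, blue, green, red), "K" (3x3 intrinsics, pixels), "rvec" (rotation vector, rad) and "tvec" (3), from world to camera coordinates, as OpenCV has them; the wrist camera has in their place "T_tool_cam" (4x4, takes a point from camera to tool coordinates, whose origin is the TCP and whose axes are the flange's). Camera axes: x right, y down, z forward; pixel columns grow to the right and rows downward; lengths in m; the calibration is good to about 2 mm. A picture is of the moment at which its call begins: read the wrist's pose just before it. There is no depth.
- ctrl.sign_off(): hands the job in; it is judged then, once.
The state is a dict: "time": time; "qpos": joint angles; "dq": joint speeds; "joint_efforts": joint torques, N m; "eef_pos": TCP position; "tcp_rot": TCP orientation; "contact_force": force on the tool from outside, world axes, zero at the start; "wrist_torque": the same for the moment, N m; "opening": opening from 0.0 (shut) to 1.0 (fully open); "finger_force": force on a finger pad.
Only numpy, scipy, OpenCV 4.12 (cv2) and the standard library are available. Lean on these libraries where they do the work, as an engineer would, in place of code of your own. Each camera call takes 0.05 s, during which the arm holds its last target. There are 200 camera calls.

TASK

Pick up the flat-bladed filling knife, slide its blade into the slot under the lid of the wider of the two wooden boxes (two dark plugs in its lid) and lever the lid up with the blade until it stands open by itself, at least halfway to upright. Do not touch that box with the gripper or arm, and leave the narrower box shut. Then lay the knife down flat on the bench without dropping it.

Things in the scene. Friction and masses are not known exactly. Their poses are not given: they have to be found in the camera images.
- knife: Loose filling knife, 110 g: flat-sided wooden handle 110 long x 20 wide x 22 high (mm), thin level steel blade reaching 95 mm beyond it. Origin: underside of the handle, 28 mm behind its front end, near the balance point: grip across it here. x points to the blade's tip (at the start roughly -y), z up. A round-shanked awl of like size, not needed, lies 120 mm or more beside it.
- knife_tip (a point): Middle of the end edge of the knife's blade (28 wide, 2 thick, level with the handle's mid-height): 123 mm ahead of knife's origin along x and 11 mm above it; axes as the knife's.
- wide_box: The wider wooden box, fixed to the bench: 110 deep (its x), 120 wide (its y), walls 10, 66.5 mm high with its flat 8 mm lid, which has two dark round plugs. Origin: centre of its underside, z up. Its front faces its -x, roughly world +y. Hollow: inside it is free above 21 mm. The lid's free edge is flush with the front; its hinge runs along y at x = +55, z = 58.5 mm.
- wide_slot (a point): Middle of the mouth of the wide box's slot, below the lid's front edge, in the front face: at x = -55, z = 50 mm in the box's frame, axes as the box's. The front wall is lower than the others, so the slot is open from 42 to 58 mm above the bench and 100 mm wide, and leads level (+x) into the hollow box.
- wide_lid (a joint): Opening angle of the wide box's lid, rad: 0 shut, growing as the front edge rises, up to 1.8. The 100 g lid has a stiff friction hinge and stays where it is left; it takes about 2 N upwards near the front edge to raise it.
- narrow_box: A bystander: the same kind of box, fixed, but 84 mm wide (its y) and with one dark plug in its lid; otherwise the same depth, height, slot and axes. It stands beside the wide box, nearer to or farther from the robot.
- narrow_lid (a joint): Opening angle of the narrow box's lid, rad: 0 shut. It must stay shut.

How it is judged:
On the way:
1. the knife, pressing on the wide box's lid, has raised it by 0.35 rad (20 degrees) or more (value of joint wide_lid above 0.35 rad and contact force between knife and wide_box above 0.2 N), for 0.1 s.
At the end, for the whole second after the job is handed in: The wide box's lid stands open by itself at 0.7 rad (40 degrees) or more, the narrow box's lid is shut (under 0.1 rad), and the knife lies at rest on the bench, its handle and tip both lower than 30 mm (value of joint wide_lid above 0.7 rad and velocity of joint wide_lid below 0.05 rad/s and value of joint narrow_lid below 0.1 rad and height (world z) of each of knife, knife_tip below 0.03 m and linear speed of knife below 0.03 m/s); the robot touches nothing.
It fails at once if the gripper or arm presses on the wide box or its lid with over 1 N (contact force between any of the fingers, the arm and wide_box above 1 N).
It fails at once if the narrow box's lid is raised by more than 0.1 rad (value of joint narrow_lid above 0.1 rad).
It fails at once if the knife is dropped: out of the fingers while more than 80 mm above the bench (height (world z) of knife above 0.08 m and contact force between the fingers and knife below 0.05 N).
It also fails if it takes over 51 s, if anything falls off the work surface, if the arm or the gripper's body presses on something with over 40 N, if the wrist force passes 120 N, or if a joint passes its speed limit or range.

## Working session

There is one attempt and no reset: what is moved stays moved. The work goes in short steps, Python scripts to look and compute and a tool call to move; the robot and the scene stay as the last step left them, time stands still between calls to the robot, and variables do not carry over. Pictures are saved under pics/ and viewed, at most 10 in all, crops included, and the job is handed in when it is done.

Besides the shell and the picture viewer there is one more tool, called as name(argument=value, ...), one argument or row to a line, values as JSON. arm_command: Moves the arm, as the interface text tells. Its arguments: {"type":"object","properties":{"series":{"type":"array","items":{"type":"number"}},"force":{"type":"number"}},"required":["series"]}

```bash
mkdir -p pics
python3 - <<'E'
from plant import telemetry, vision, ctrl
import cv2,pickle,numpy as np
s=telemetry.get_state();print(s['time'],s['qpos'],s['eef_pos'],s['tcp_rot'],s['opening'],ctrl.grip_point_offset)
for n in ['top','side','wrist']:
    d=vision.read_camera(n);cv2.imwrite(f'pics/{n}0.png',d['color']);pickle.dump(d,open(f'{n}0.pkl','wb'))
    print(n,d['K'].tolist(),[ (k,np.round(d[k],4).tolist()) for k in d if k not in('color','K')])
E
```

```text
0.0 [ 1.15197496e+00  2.87177470e-01  1.57819526e+00 -2.61833036e-06
  1.27858929e+00 -1.50046680e-01] [0.17897649 0.65015282 0.22992942] [ 1.33982736e-01  9.90982958e-01 -1.13743738e-03 -3.31236817e-04] 0.9999795040721439 0.0187
top [[415.7347114732781, 0.0, 318.89979002369546], [0.0, 415.7347114732781, 196.64393704976524], [0.0, 0.0, 1.0]] [('rvec', [2.0932, -2.1521, 0.2047]), ('tvec', [-0.0334, 0.5818, 0.7045])]
side [[519.3641248745652, 0.0, 323.4293192161585], [0.0, 519.3641248745652, 197.30649262007418], [0.0, 0.0, 1.0]] [('rvec', [0.6588, -2.6343, 1.1291]), ('tvec', [0.4865, 0.253, 0.7039])]
wrist [[354.7804125893108, 0.0, 318.8534230950906], [0.0, 354.7804125893108, 202.62614587752861], [0.0, 0.0, 1.0]] [('T_tool_cam', [[0.0005, -0.953, -0.303, 0.0768], [1.0, 0.0001, 0.0013, -0.0004], [-0.0012, -0.303, 0.953, -0.143], [0.0, 0.0, 0.0, 1.0]])]
```

View pics/top0.png

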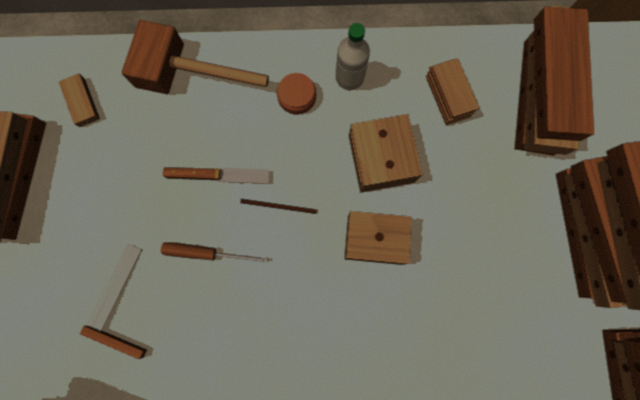

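View pics/side0.png

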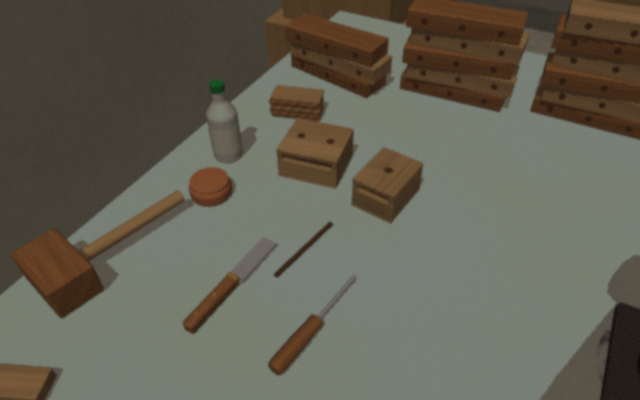

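The top view shows the knife with its handle at (164–219, 173) and blade end at (270, 177). The wide box (two plugs) is at about (385, 152) and the narrow box at (380, 238). The awl is at about (215, 252).

```bash
cat > h.py <<'E'
import numpy as np,cv2,pickle
from scipy.spatial.transform import Rotation as R
def cast(d,px,z,pose=None):
    px=np.atleast_2d(np.array(px,float)); r=(np.linalg.inv(d['K'])@np.c_[px,np.ones(len(px))].T).T
    if 'rvec' in d:
        M=cv2.Rodrigues(d['rvec'])[0]; c=-M.T@np.ravel(d['tvec']); w=r@M
    else:
        T=d['T_tool_cam']; Q=R.from_quat(pose[1]).as_matrix(); c=pose[0]+Q@T[:3,3]; w=r@(Q@T[:3,:3]).T
    return c+w*((z-c[2])/w[:,2])[:,None]
def proj(d,p):
    return cv2.projectPoints(np.atleast_2d(np.array(p,float)),d['rvec'],d['tvec'],d['K'],None)[0][:,0]
E
python3 - <<'E'
from h import *
d=pickle.load(open('top0.pkl','rb'));im=d['color'];hsv=cv2.cvtColor(im,cv2.COLOR_BGR2HSV)
H,S,V=cv2.split(hsv)
print(hsv[173,175:265:12].tolist(),hsv[175,160:168].tolist(),hsv[160,370].tolist(),hsv[187,380].tolist(),hsv[150,340].tolist())
def comps(m,name,box,z):
    x0,y0,x1,y1=box;k=np.zeros_like(m);k[y0:y1,x0:x1]=m[y0:y1,x0:x1]
    cs=cv2.findContours(k,cv2.RETR_EXTERNAL,cv2.CHAIN_APPROX_NONE)[0];c=max(cs,key=cv2.contourArea)
    b=cv2.boxPoints(cv2.minAreaRect(c));w=cast(d,b,z)
    print(name,cv2.contourArea(c),b.round(1).tolist(),'\n',w.round(4).tolist(),np.linalg.norm(np.diff(w,axis=0),axis=1).round(4),w.mean(0).round(4))
wood=((S>75)&(V>60)).astype(np.uint8)
comps(wood,'handle',(155,160,230,190),.018)
bl=((S<30)).astype(np.uint8)
comps(bl,'blade',(215,160,280,195),.012)
lid=((S>50)&(V>105)).astype(np.uint8)
comps(lid,'wide',(340,105,430,200),.0665)
comps(lid,'narrow',(335,203,425,275),.0665)
big=cv2.resize(im[100:280,150:430],None,fx=2.8,fy=2.8,interpolation=cv2.INTER_CUBIC)
cv2.imwrite('pics/c1.png',big)
E
```

```text
[[12, 181, 117], [11, 182, 118], [10, 178, 109], [11, 183, 106], [14, 54, 100], [16, 51, 121], [16, 52, 123], [13, 52, 123]] [[34, 29, 131], [32, 33, 125], [20, 61, 117], [13, 121, 103], [11, 168, 102], [11, 185, 99], [11, 182, 101], [11, 180, 102]] [18, 137, 125] [16, 165, 34] [40, 29, 131]
handle 484.0 [[162.8000030517578, 176.89999389648438], [163.0, 166.6999969482422], [219.10000610351562, 167.89999389648438], [218.89999389648438, 178.10000610351562]] 
 [[0.6351, 0.2514, 0.018], [0.6555, 0.2518, 0.018], [0.6501, 0.1427, 0.018], [0.6297, 0.1428, 0.018]] [0.0205 0.1093 0.0204] [0.6426 0.1972 0.018 ]
blade 1229.5 [[215.0, 160.0], [279.0, 160.0], [279.0, 194.0], [215.0, 194.0]] 
 [[0.668, 0.1525, 0.012], [0.6645, 0.0267, 0.012], [0.5963, 0.0273, 0.012], [0.5997, 0.1512, 0.012]] [0.1259 0.0682 0.1239] [0.6321 0.0894 0.012 ]
wide 3577.0 [[350.79998779296875, 122.9000015258789], [411.70001220703125, 112.19999694824219], [422.70001220703125, 174.3000030517578], [361.79998779296875, 185.0]] 
 [[0.7167, -0.1128, 0.0665], [0.7348, -0.2278, 0.0665], [0.6146, -0.2394, 0.0665], [0.5977, -0.1277, 0.0665]] [0.1164 0.1207 0.113 ] [ 0.666  -0.1769  0.0665]
narrow 2795.5 [[345.5, 257.1000061035156], [350.1000061035156, 210.10000610351562], [413.5, 216.1999969482422], [409.0, 263.20001220703125]] 
 [[0.4695, -0.0932, 0.0665], [0.5525, -0.1046, 0.0665], [0.5383, -0.2173, 0.0665], [0.4558, -0.2035, 0.0665]] [0.0838 0.1136 0.0836] [ 0.504  -0.1546  0.0665]
```

View pics/c1.png

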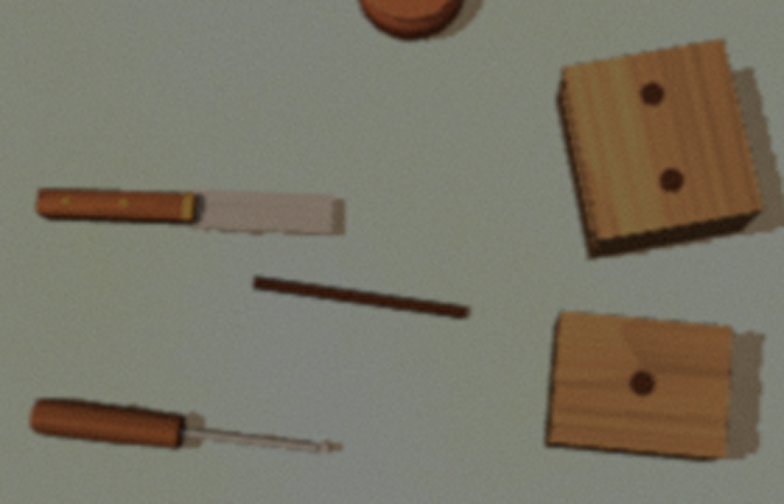

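The crop shows the lid's corners at about (352,124), (408,115), (422,176) and (363,185), with its front on the left (world +y). The knife is clear of everything around it.

```bash
cat >> h.py <<'E'
def quat(yaw): # tool pointing down, tool x at this yaw (deg)
    c,s=np.cos(np.radians(yaw)),np.sin(np.radians(yaw))
    return R.from_matrix(np.array([[c,s,0],[s,-c,0],[0,0,-1]]))
def move(s,pos,Rt):
    R0=R.from_quat(s['tcp_rot'])
    print('shift cm',(R0.inv().apply(np.array(pos)-s['eef_pos'])*100).round(2),'turn deg',np.degrees((R0.inv()*Rt).as_rotvec()).round(2))
E
python3 - <<'E'
from h import *
from plant import telemetry
d=pickle.load(open('top0.pkl','rb'))
w=cast(d,[(352.1,123.9),(407.9,115),(422.1,176.1),(363.2,185)],.0665)
print(w.round(4).tolist(),np.linalg.norm(w-np.roll(w,-1,0),axis=1).round(4))
ax=(w[1]+w[2]-w[0]-w[3])/2; ay=(w[0]+w[1]-w[2]-w[3])/2
print('box ctr',w.mean(0),'xyaw',np.degrees(np.arctan2(ax[1],ax[0])),'yyaw',np.degrees(np.arctan2(ay[1],ay[0])))
h=cast(d,[(162.9,171.8),(219,173)],.02);t=cast(d,[(269.5,177)],.012)
print(h,t)
u=(t[0]-h[0]);u[2]=0;u/=np.linalg.norm(u);o=t[0]-u*.123
print('origin',o,'from handle',h[1]-u*.028,'yaw',np.degrees(np.arctan2(u[1],u[0])))
s=telemetry.get_state();move(s,[o[0],o[1],.16],quat(np.degrees(np.arctan2(-u[1],-u[0]))))
E
```

```text
[[0.7147, -0.1152, 0.0665], [0.7294, -0.2203, 0.0665], [0.6113, -0.2381, 0.0665], [0.5977, -0.1303, 0.0665]] [0.1061 0.1194 0.1087 0.118 ]
box ctr [ 0.66327173 -0.17593558  0.0665    ] xyaw -82.45276804219755 yyaw 7.966899536418285
[[0.64477441 0.25093282 0.02      ]
 [0.63936437 0.14227178 0.02      ]] [[0.63065299 0.04552209 0.012     ]]
origin [0.63908898 0.16823245 0.012     ] from handle [0.64128476 0.17020584 0.02      ] yaw -93.93273925222445
shift cm [-57.16 -34.25   7.07] turn deg [-1.000e-01  6.000e-02  7.853e+01]
```

arm_command(
  series=[-28.5,-17,2,0,0,39,0,-57.2,-34.2,7,0,0,78.5,0,-57.2,-34.2,7,0,0,78.5,0,-57.2,-34.2,7,0,0,78.5,0,-57.2,-34.2,7,0,0,78.5,0,-57.2,-34.2,7,0,0,78.5,0,-57.2,-34.2,7,0,0,78.5,0,-57.2,-34.2,7,0,0,78.5,0,-57.2,-34.2,7,0,0,78.5,0,-57.2,-34.2,7,0,0,78.5,0],
  force=100,
)

```text
time: 0.98
eef_pos: [0.4665, 0.3495, 0.1882]
tcp_rot: [0.691, 0.723, -0.0, -0.0]
contact_force: [0.6, 0.2, 0.3]
opening: 0.997
finger_force: 0.0
```

```bash
cat > st.py <<'E'
from h import *
from plant import telemetry
import sys
s=telemetry.get_state();print(s['time'],s['eef_pos'].round(4),s['qpos'].round(3),np.degrees(R.from_quat(s['tcp_rot']).as_matrix()).round(1).tolist() if 0 else R.from_quat(s['tcp_rot']).as_matrix().round(3).tolist(),np.round(s['contact_force'],1),s['opening'],s['finger_force'])
if len(sys.argv)>3: move(s,[float(v) for v in sys.argv[1:4]],quat(float(sys.argv[4])))
E
python3 st.py 0.639 0.169 0.16 86.07
```

```text
0.9833 [0.4665 0.3495 0.1882] [0.469 0.125 1.847 0.    1.17  0.423] [[-0.046, 0.999, -0.0], [0.999, 0.046, -0.0], [-0.0, -0.0, -1.0]] [0.6 0.2 0.3] 0.9972269100113739 0.0
shift cm [-18.82  16.4    2.81] turn deg [-0.01  0.    6.56]
```

arm_command(
  series=[-4.7,4.1,0.7,0,0,2,0,-9.4,8.2,1.4,0,0,4,0,-14,12.2,2.1,0,0,6.6,0,-18.8,16.4,2.8,0,0,6.6,0,-18.8,16.4,2.8,0,0,6.6,0,-18.8,16.4,2.8,0,0,6.6,0,-18.8,16.4,2.8,0,0,6.6,0,-18.8,16.4,2.8,0,0,6.6,0,-18.8,16.4,2.8,0,0,6.6,0,-18.8,16.4,2.8,0,0,6.6,0],
)

```text
time: 1.82
eef_pos: [0.6383, 0.1732, 0.1604]
tcp_rot: [0.729, 0.685, -0.0, -0.0]
contact_force: [-0.5, 0.1, -1.1]
opening: 1.002
finger_force: 0.0
```

```bash
python3 st.py 0.639 0.169 0.16 86.07
python3 - <<'E'
from h import *
from plant import telemetry,vision
s=telemetry.get_state();d=vision.read_camera('wrist');pickle.dump((d,s),open('w1.pkl','wb'));cv2.imwrite('pics/w1.png',d['color'])
E
```

```text
1.8167 [0.6383 0.1732 0.1604] [0.112 0.319 1.67  0.    1.153 0.173] [[0.062, 0.998, -0.001], [0.998, -0.062, 0.0], [0.0, -0.001, -1.0]] [-0.5  0.1 -1.1] 1.0022783433877298 0.0
shift cm [-0.41  0.1   0.04] turn deg [-0.04 -0.01  0.38]
```

View pics/w1.png

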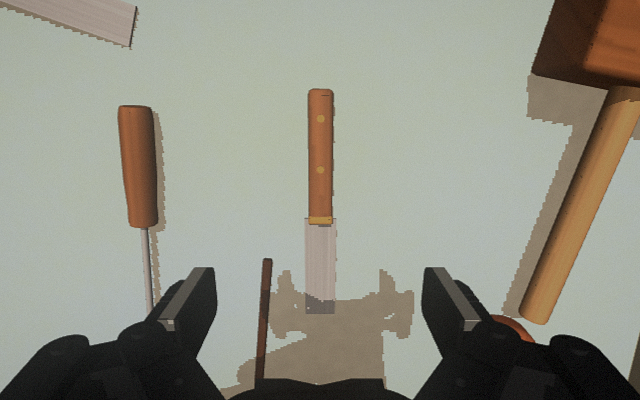

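The wrist picture shows the handle from (320, 89) to its front end at (320, 222), and the blade end at (320, 313). The knife runs straight along the tool's x, between the fingers.

Run:
```python
from h import *
d,s=pickle.load(open('w1.pkl','rb'));p=(s['eef_pos'],s['tcp_rot'])
a=cast(d,[(320,91),(320.5,219.5)],.022,p);t=cast(d,[(320,313)],.012,p)
print(a,t,np.linalg.norm(a[1]-a[0]),np.linalg.norm(t[0]-a[1]))
u=t[0]-a[0];u[2]=0;u/=np.linalg.norm(u);o=a[1]-.028*u;o2=t[0]-.123*u
print(o,o2,np.degrees(np.arctan2(-u[1],-u[0])))
o=(o+o2)/2
from plant import telemetry
move(telemetry.get_state(),[o[0],o[1],.004],quat(np.degrees(np.arctan2(-u[1],-u[0]))))
```

```text
[[0.64450458 0.24942108 0.022     ]
 [0.63867393 0.14604999 0.022     ]] [[0.63231486 0.04743958 0.012     ]] 0.10353539377754696 0.09931994233882446
[0.64036068 0.17399914 0.022     ] [0.63972451 0.1702162  0.012     ] 86.54635001173011
shift cm [-0.12  0.19 15.66] turn deg [-0.02 -0.01 -0.06]
```

arm_command(
  series=[-0.3,0.2,3.5,0,0,0,0,-0.3,0.2,7,0,0,0,0.3,-0.3,0.2,10,0,0,0,0.3,-0.3,0.2,13,0,0,0,0.3,-0.3,0.2,14.5,0,0,0,0.3,-0.3,0.2,15.6,0,0,0,0.3,-0.3,0.2,15.6,0,0,0,0.3,-0.3,0.2,15.6,0,0,0,0.3],
)

```text
time: 2.53
eef_pos: [0.6416, 0.1696, 0.0056]
tcp_rot: [0.729, 0.685, 0.001, 0.0]
contact_force: [-0.4, -0.1, -0.4]
opening: 0.7
finger_force: 0.0
```

```bash
python3 st.py 0.640 0.170 0.003 86.5
```

```text
2.5333 [0.6416 0.1696 0.0056] [0.106 0.516 1.722 0.    0.902 0.168] [[0.062, 0.998, 0.001], [0.998, -0.062, 0.0], [0.0, 0.001, -1.0]] [-0.4 -0.1 -0.4] 0.7002001766596802 0.0
shift cm [ 0.03 -0.16  0.25] turn deg [ 0.07 -0.01 -0.07]
```

arm_command(
  series=[0,-0.1,0.2,0,0,0,0.5,0,-0.1,0.2,0,0,0,0.7,0,-0.1,0.2,0,0,0,1,0,-0.1,0.2,0,0,0,1,0,-0.1,0.2,0,0,0,1,0,-0.1,0.2,0,0,0,1,0,-0.1,0.2,0,0,0,1,0,-0.1,0.2,0,0,0,1,0,-0.1,0.2,0,0,0,1,0,-0.1,0.2,0,0,0,1],
  force=110,
)

```text
time: 3.37
eef_pos: [0.6413, 0.1691, 0.0046]
tcp_rot: [0.729, 0.684, 0.001, 0.001]
contact_force: [-1.2, -0.4, 5.9]
opening: 0.203
finger_force: 109.7
```

```bash
python3 st.py 0.640 0.170 0.003 86.5
```

```text
3.3667 [0.6413 0.1691 0.0046] [0.105 0.517 1.724 0.    0.898 0.168] [[0.063, 0.998, 0.003], [0.998, -0.063, 0.0], [0.0, 0.002, -1.0]] [-1.2 -0.4  5.9] 0.2031946803301023 109.71612095832825
shift cm [ 0.08 -0.13  0.16] turn deg [ 0.14 -0.03 -0.12]
```

```bash
python3 st.py 0.6334 0.040 0.06 97.6|tail -1
```

```text
shift cm [-12.93   0.04  -5.54] turn deg [ 1.400e-01 -1.000e-02 -1.122e+01]
```

arm_command(
  series=[0,0,-1.5,0,0,0,1,0,0,-3.5,0,0,0,1,-2,0,-5.5,0,0,-2,1,-5,0,-5.5,0,0,-5,1,-8,0,-5.5,0,0,-8,1,-11,0,-5.5,0,0,-11,1,-12.9,0,-5.5,0,0,-11.2,1,-12.9,0,-5.5,0,0,-11.2,1,-12.9,0,-5.5,0,0,-11.2,1,-12.9,0,-5.5,0,0,-11.2,1],
)

```text
time: 4.2
eef_pos: [0.6318, 0.0407, 0.0579]
tcp_rot: [0.659, 0.752, 0.0, -0.0]
contact_force: [-0.4, -0.0, -1.1]
opening: 0.201
finger_force: 108.9
```

```bash
python3 st.py 0.6334 0.040 0.06 97.8
python3 - <<'E'
from h import *
from plant import telemetry,vision
s=telemetry.get_state();d=vision.read_camera('side');pickle.dump((d,s),open('s2.pkl','wb'));im=d['color']
cv2.imwrite('pics/s2.png',cv2.resize(im[80:300,150:450],None,fx=2.6,fy=2.6,interpolation=cv2.INTER_CUBIC))
t=vision.read_camera('top');pickle.dump((t,s),open('t2.pkl','wb'))
cv2.imwrite('pics/t2.png',cv2.resize(t['color'][90:290,200:450],None,fx=2.8,fy=2.8,interpolation=cv2.INTER_CUBIC))
E
```

```text
4.2 [0.6318 0.0407 0.0579] [-0.096  0.386  1.792  0.     0.963 -0.228] [[-0.132, 0.991, 0.0], [0.991, 0.132, 0.0], [0.0, 0.0, -1.0]] [-0.4 -0.  -1.1] 0.20126737739278533 108.85924100875854
shift cm [-0.09  0.15 -0.21] turn deg [ 0.01 -0.02 -0.24]
```

View pics/s2.png

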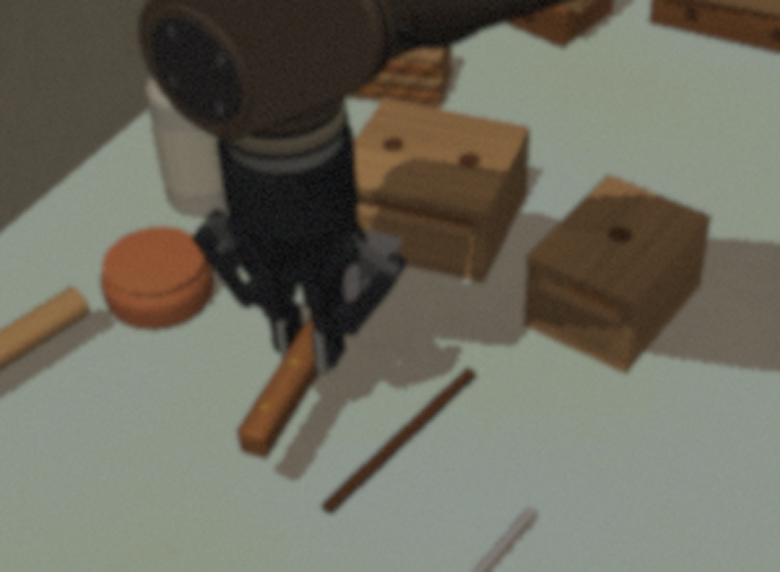

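View pics/t2.png

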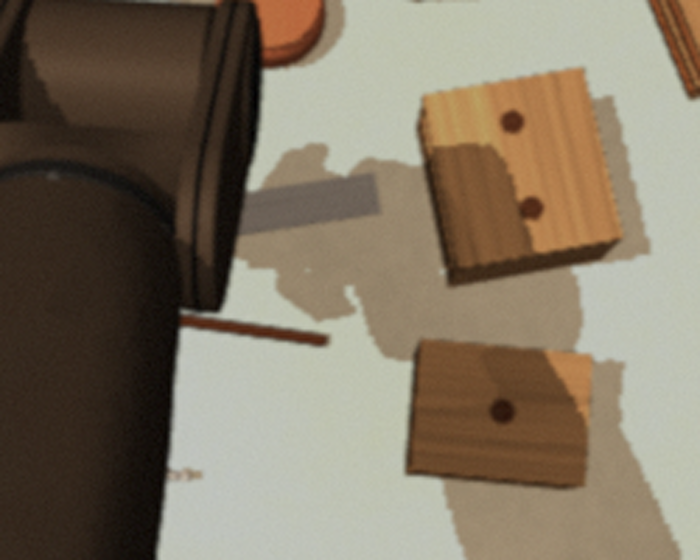

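In the side view the handle is held level behind the fingers, and the boxes are untouched. In the top view the blade points at the wide box's front, with its end edge centred at crop (378, 194), which is pixel (335, 159).

Run:
```python
from h import *
t,s=pickle.load(open('t2.pkl','rb'))
e=cast(t,[(200+374/2.8,90+173/2.8),(200+382/2.8,90+213/2.8),(200+240/2.8,90+196/2.8),(200+240/2.8,90+234/2.8)],.0643)
print(e.round(4).tolist()); m=(e[0]+e[1])/2;b=(e[2]+e[3])/2;print('tip',m,'yaw',np.degrees(np.arctan2(*(m-b)[[1,0]])),'width',np.linalg.norm(e[0]-e[1]),'dist tcp',np.linalg.norm((m-s['eef_pos'])[:2]))
c=cast(t,[(200+x/2.8,90+y/2.8) for x,y in [(421,97),(584,70),(620,239),(452,268)]],.0665);print(c.round(4).tolist(),c.mean(0))
print(np.linalg.norm(cast(t,[(293,150)],.25)-0),cast(t,[(293,150)],.25))
u=np.array([.1357,-.9907,0]);f=c.mean(0)-.055*u
v=np.array([-u[1],u[0],0]);print('tip in front frame: x',(m-f)@u,'y',(m-f)@v)
```

```text
[[0.6624, -0.0789, 0.0643], [0.635, -0.0832, 0.0643], [0.6491, 0.0095, 0.0643], [0.6235, 0.0099, 0.0643]]
tip [ 0.64868924 -0.08103724  0.0643    ] yaw -82.21601871151734 width 0.02767685975054274 dist tcp 0.12285402535331907
[[0.7134, -0.1118, 0.0665], [0.7293, -0.2215, 0.0665], [0.6127, -0.2369, 0.0665], [0.5965, -0.127, 0.0665]] [ 0.66296811 -0.17432664  0.0665    ]
0.6592033197912157 [[ 0.60978285 -0.01462492  0.25      ]]
tip in front frame: x -0.03936490146029942 y -0.0014867080860723001
```

arm_command(
  series=[0,0,0.7,0,0,0,1,0,0,1.4,0,0,0,1,0,0,1.4,0,0,0,1,-1.2,0,1.4,0,0,0,1,-2.4,0,1.4,0,0,0,1,-3.4,0,1.4,0,0,0,1,-4.5,0,1.4,0,0,0,1,-5.6,0,1.4,0,0,0,1,-6.7,0,1.4,0,0,0,1,-6.7,0,1.4,0,0,0,1],
)

```text
time: 5.13
eef_pos: [0.6414, -0.029, 0.0439]
tcp_rot: [0.66, 0.751, 0.0, 0.001]
contact_force: [0.1, -0.0, -1.5]
opening: 0.205
finger_force: 108.8
```

```bash
python3 st.py 0.6334 0.040 0.06 97.6
python3 - <<'E'
from h import *
from plant import vision
im=vision.read_camera('side')['color']
cv2.imwrite('pics/s3.png',cv2.resize(im[80:260,180:420],None,fx=3,fy=3,interpolation=cv2.INTER_CUBIC))
E
```

```text
5.1333 [ 0.6414 -0.029   0.0439] [-2.030e-01  4.210e-01  1.774e+00 -1.000e-03  9.450e-01 -3.320e-01] [[-0.129, 0.992, 0.001], [0.992, 0.129, -0.001], [-0.001, 0.001, -1.0]] [ 0.1 -0.  -1.5] 0.20549871750114895 108.84145259857178
shift cm [ 6.94  0.11 -1.61] turn deg [ 0.06  0.06 -0.16]
```

View pics/s3.png

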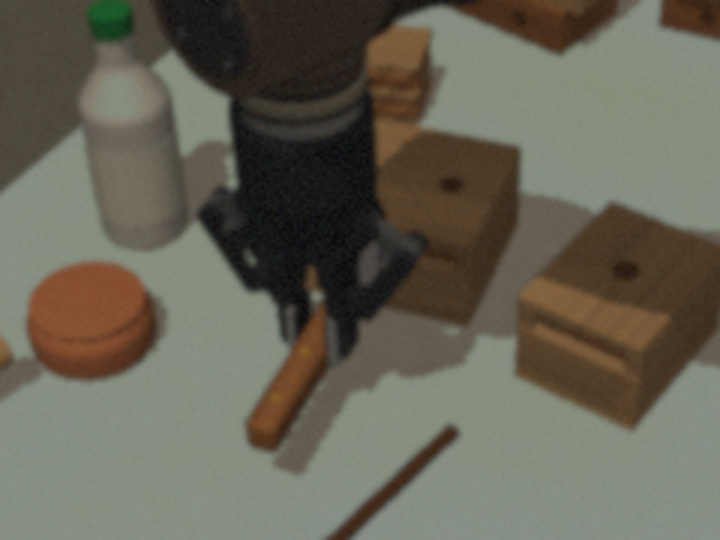

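The side view shows the knife level and its blade inside the wide box's front, with no contact force. Now I lever the lid up along its arc.

arm_command(
  series=[0,0,-0.7,0,0,0,1,0,0,-1.5,0,0,0,1,-0.15,0,-2.3,0,0,0,1,-0.35,0,-3.1,0,0,0,1,-0.6,0,-3.8,0,0,0,1,-1,0,-4.55,0,0,0,1,-1.4,0,-5.2,0,0,0,1,-1.9,0,-5.85,0,0,0,1,-2.4,0,-6.45,0,0,0,1,-2.4,0,-6.45,0,0,0,1],
  force=120,
)

```text
time: 6.02
eef_pos: [0.6453, -0.0515, 0.1104]
tcp_rot: [0.659, 0.752, 0.001, 0.002]
contact_force: [0.3, 0.5, -0.3]
opening: 0.203
finger_force: 120.2
```

```bash
python3 st.py
python3 - <<'E'
from h import *
from plant import vision
a=vision.read_camera('side')['color'][60:260,180:420];b=vision.read_camera('top')['color'][90:290,230:450]
cv2.imwrite('pics/s4.png',cv2.resize(np.hstack([a,b]),None,fx=1.7,fy=1.7,interpolation=cv2.INTER_CUBIC))
E
```

```text
6.0167 [ 0.6453 -0.0515  0.1104] [-2.360e-01  3.430e-01  1.738e+00 -1.000e-03  1.056e+00 -3.670e-01] [[-0.131, 0.991, 0.004], [0.991, 0.131, -0.002], [-0.002, 0.003, -1.0]] [ 0.3  0.5 -0.3] 0.20299754413003185 120.19766807556152
```

View pics/s4.png

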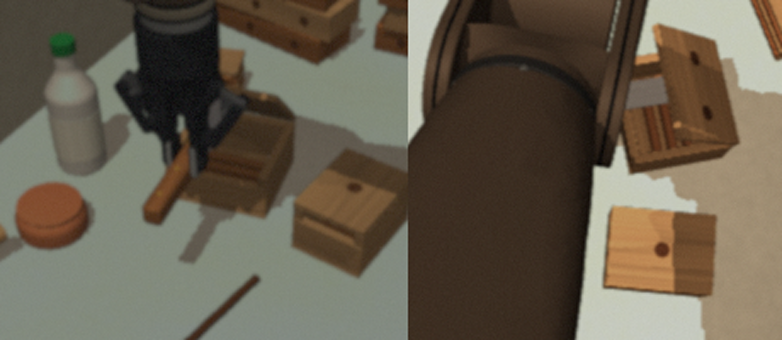

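The lid has come up well past 20° on the blade, and the narrow box is still shut. I'll continue along the arc.

arm_command(
  series=[-0.3,0,-0.3,0,0,0,1,-0.6,0,-0.55,0,0,0,1,-0.9,0,-0.8,0,0,0,1,-1.3,0,-1.0,0,0,0,1,-1.6,0,-1.2,0,0,0,1,-2,0,-1.4,0,0,0,1,-2.4,0,-1.6,0,0,0,1,-2.7,0,-1.75,0,0,0,1,-2.7,0,-1.75,0,0,0,1,-2.7,0,-1.75,0,0,0,1],
)

```text
time: 6.95
eef_pos: [0.6476, -0.0775, 0.1258]
tcp_rot: [0.659, 0.752, -0.0, 0.001]
contact_force: [-0.3, -0.1, -2.1]
opening: 0.201
finger_force: 120.3
```

arm_command(
  series=[0.5,0,0,0,0,0,1,1.5,0,0,0,0,0,1,3,0,0,0,0,0,1,5,0,0,0,0,0,1,7.5,0,0,0,0,0,1,10.5,0,0,0,0,0,1,13,0,0,0,0,0,1,15,0,0,0,0,0,1,16,0,0,0,0,0,1,16,0,0,0,0,0,1],
)

```text
time: 7.78
eef_pos: [0.6255, 0.085, 0.1254]
tcp_rot: [0.657, 0.754, 0.0, -0.0]
contact_force: [0.4, 0.1, -0.9]
opening: 0.2
finger_force: 120.3
```

```bash
python3 st.py .64 .17 .009 86.5
python3 - <<'E'
from h import *
from plant import vision
a=vision.read_camera('side')['color'][60:320,150:420];d=vision.read_camera('top');b=d['color'][40:300,150:450]
pickle.dump(d,open('t5.pkl','wb'))
cv2.imwrite('pics/s5.png',cv2.resize(np.hstack([a,b]),None,fx=1.4,fy=1.4,interpolation=cv2.INTER_CUBIC))
E
```

```text
7.7833 [0.6255 0.085  0.1254] [-0.026  0.295  1.769  0.     1.078 -0.162] [[-0.136, 0.991, -0.0], [0.991, 0.136, 0.0], [0.0, -0.0, -1.0]] [ 0.4  0.1 -0.9] 0.19962506582564446 120.2523422241211
shift cm [ 8.22  2.6  11.65] turn deg [-0.02 -0.02 11.3 ]
```

View pics/s5.png

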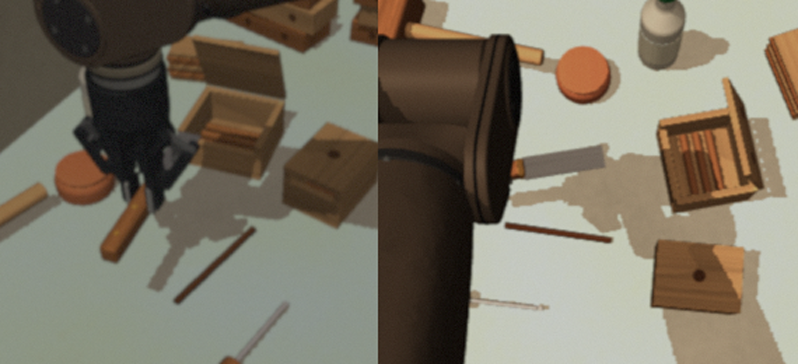

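The lid now stands open at roughly 65–70° by itself and the narrow box is shut. The knife is clear, so I'll lay it back where it was.

arm_command(
  series=[2,0.6,1,0,0,3,1,4,1.3,2.5,0,0,6,1,6,2,4.5,0,0,9,1,8.2,2.6,6.5,0,0,11.3,1,8.2,2.6,8.5,0,0,11.3,1,8.2,2.6,10,0,0,11.3,1,8.2,2.6,11,0,0,11.3,1,8.2,2.6,11.4,0,0,11.3,1,8.2,2.6,11.6,0,0,11.3,1,8.2,2.6,11.7,0,0,11.3,1],
)

```text
time: 8.72
eef_pos: [0.6421, 0.1657, 0.0092]
tcp_rot: [0.73, 0.683, 0.0, 0.0]
contact_force: [-0.0, -0.5, -1.3]
opening: 0.197
finger_force: 120.3
```

```bash
python3 st.py .64 .17 .0045 86.5
```

```text
8.7167 [0.6421 0.1657 0.0092] [ 0.1    0.51   1.723 -0.     0.907  0.166] [[0.066, 0.998, 0.001], [0.998, -0.066, 0.0], [0.0, 0.001, -1.0]] [-0.  -0.5 -1.3] 0.19733689775948313 120.26848554611206
shift cm [ 0.41 -0.24  0.47] turn deg [ 0.07 -0.   -0.29]
```

arm_command(
  series=[0,0,0.15,0,0,0,1,0,0,0.3,0,0,0,1,0,0,0.4,0,0,0,1,0,0,0.45,0,0,0,1,0,0,0.45,0,0,0,1,0,0,0.45,0,0,0,1],
)

```text
time: 9.22
eef_pos: [0.6417, 0.1666, 0.0047]
tcp_rot: [0.73, 0.684, 0.0, 0.0]
contact_force: [0.0, -0.8, 1.5]
opening: 0.204
finger_force: 120.6
```

arm_command(
  series=[0,0,0,0,0,0,0.75,0,0,0,0,0,0,0.7,0,0,0,0,0,0,0.6,0,0,0,0,0,0,0.5,0,0,0,0,0,0,0.4,0,0,0,0,0,0,0.4,0,0,0,0,0,0,0.4,0,0,-1,0,0,0,0.4,0,0,-2.5,0,0,0,0.4,0,0,-4.5,0,0,0,0.4],
  force=20,
)

```text
time: 10.05
eef_pos: [0.6404, 0.1665, 0.0491]
tcp_rot: [0.73, 0.684, -0.001, -0.001]
contact_force: [0.3, 0.4, 0.2]
opening: 0.603
finger_force: 0.0
```

arm_command(
  series=[0,0,-3,0,0,0,0.3,0,0,-6,0,0,0,0.3,0,0,-9,0,0,0,0.3,0,0,-12,0,0,0,0.3,0,0,-12,0,0,0,0.3,0,0,-12,0,0,0,0.3,0,0,-12,0,0,0,0.3,0,0,-12,0,0,0,0.3],
)

```text
time: 10.72
eef_pos: [0.6403, 0.1665, 0.1678]
tcp_rot: [0.73, 0.684, -0.001, -0.001]
contact_force: [-0.6, 0.8, -1.0]
opening: 0.699
finger_force: 0.0
```

```bash
python3 st.py
python3 - <<'E'
from h import *
from plant import vision
a=vision.read_camera('side')['color'][60:360,150:430];b=vision.read_camera('wrist')['color'][0:300,150:500]
cv2.imwrite('pics/s6.png',np.hstack([a,b]))
E
```

```text
10.7167 [0.6403 0.1665 0.1678] [ 0.101  0.313  1.663 -0.     1.168  0.166] [[0.065, 0.998, -0.003], [0.998, -0.065, -0.0], [-0.0, -0.003, -1.0]] [-0.6  0.8 -1. ] 0.6990035473285117 0.0
```

View pics/s6.png

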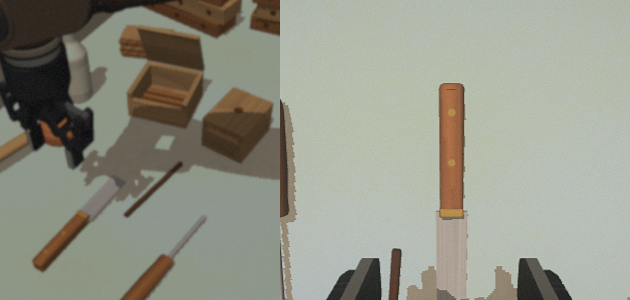

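The knife lies flat on the bench, the wide lid stands open, the narrow lid is shut and the gripper is clear of everything.

```bash
python3 -c "
from plant import ctrl
print(ctrl.sign_off())"
```

```text
the job is handed in; nothing more can be done
None
```

I handed the job in at about 10.7 s on the robot's clock: the last pictures show the wide box's lid standing open by itself, well past halfway to upright, the narrow box shut and the knife lying flat on the bench; no verdict came back.

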